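# Peel an empty specimen tray off the stack and present it over the light pad

### The arm

A 6-joint arm with a two-finger parallel gripper is mounted at the origin on the work surface. World frame = base frame: x ahead of the robot, y to its left, z up, the work surface at z = 0. Lengths are in mm, angles in rad, forces in N, time in s.
With the tool pointing down it reaches from about 350 to 950 mm from the base axis. Payload 17.4 kg.
Tool frame: the origin (TCP) lies on the centre line of the jaws, within the pads' length; the fingertips stand 19 mm ahead of it and the grasp point (between the pads) is the TCP (r.finger_overhang is the distance from the TCP to the fingertips, in mm); x points along the fingers, z is the direction in which the jaws open and shut, and the axes are right-handed (so a half turn about x gives the same grasp; the last joint's range is limited). The gripper opens to 93 mm and grips with 3 to 60 N. Pads are 15 mm wide; open, the fingers measure 128 mm over their backs; the gripper's body (75 mm by 188 mm) begins 65 mm behind the grasp point.
Start: joints at [1.158, 0.116, 1.442, -0, 1.584, -0.038], TCP at [247.117, 628.145, 237.646] pointing down, gripper open.
Joint ranges: [-2.83, 2.83], [-0.83, 2.19], [0.07, 2.5], [-1.14, 4.28], [0.01, 3], [-2.97, 2.97]. Speed limits (rad/s): [1.89, 1.89, 2.22, 3.14, 3.14, 3.14].

### API

Orientations are given as a unit quaternion [x, y, z, w].
In Python, from bench import r gives the robot as it stands.
- The arm moves only by the shell command python3 -m crank 'ROWS' [FORCE]. ROWS is JSON, one flat list of numbers, 5 for each row, row after row: the shift along the tool's x, y, z in cm, then the turn about the tool's x in degrees, then the gripper command: -1 is fully open, 1 is shut, values between are in proportion. In form: [dx, dy, dz, twist, grip, dx, dy, dz, twist, grip, ...]. A call has 1 to 10 rows; each row shifts and turns the commanded pose from where the row before left it, along the tool's axes as they then stand; what a row does not reach is not made up. A row lasts 1/8 s, in which the tool goes at most 62.5 mm and 10.7 degrees, less where a joint would pass 70% of its speed; a pose out of reach is approached as far as the arm can. A call with a gripper value outside its range is refused whole. The fingers move at their own pace and stop on an object; FORCE is the grip in N (left out, the last holds). Time passes only in rows, so rows that do not move let the fingers close. It gives the time, the measured TCP pose, the force and the opening at its end, in the units of the state.
- r.get_state(): the state, without advancing time (a new reading comes with each control period).
- r.read_camera(name): name is "scene" or "top" or "wrist"; returns a dict with "pixels" (384x512x3 uint8, red, green, blue), "range_z" (384x512 float32, mm along the optical axis (not along the pixel's ray), 0 where there is no reading), "intrinsics" (3x3 intrinsics, pixels), "extrinsics" (4x4, takes a point from world to camera coordinates); the wrist camera has in their place "hand_eye" (4x4, takes a point from camera to tool coordinates, whose origin is the TCP and whose axes are the tool frame's). Camera axes: x right, y up, looking along -z (the intrinsics and any distortion apply to the point x, -y, -z); pixel columns grow to the right and rows downward; lengths in mm; the calibration is good to about 2 mm. A picture is of the moment at which its call begins: read the wrist's pose just before it.
- r.close_job(): hands the job in, once; it reports no verdict.
The state is a dict: "clock": time; "joint_positions": joint angles; "joint_vel": joint speeds; "joint_torque": joint torques, N m; "tcp_pos": TCP position; "eef_rot": TCP orientation; "contact_force": force on the tool from outside, world axes, zero at the start; "moment": the same for the moment, N m; "opening": finger opening in mm.
Only numpy, scipy, OpenCV 4.12 (cv2) and the standard library are available. Lean on these libraries where they do the work, as an engineer would, in place of code of your own. Each camera call takes 0.05 s, during which the arm holds its last target.

### The job

On this microscopy bench a rejected specimen jar is standing in the top tray of the nested stack: drop it into the metal reject box. Then take the empty top tray by its corner tab and peel it off the stack, lifting the tab corner first so that the opposite corner leaves last; the catches grip the rim, so do not drag or tip the stack. Finish holding the tray still and about level, a hand's breadth above the middle of the light pad and not touching it, and do not let go; leave the slide box, pen and dish alone.

Things in the scene. Friction and masses are not known exactly. Their poses are not given: they have to be found in the camera images.
- dispenser: Loose heavy stack (1.8 kg): steel base 140 x 180 x 8 mm carrying pale grey formed trays nested in one another (rims 100 mm along its x, 140 mm along its y) up to 51 mm above the bench, where the top tray's rim rests. Origin: centre of the base's underside, z up. The lower trays do not come off. It must stay within 30 mm of where it stood, untipped.
- catch_x (a point): Sprung steel ball (10 mm) that overhangs the top tray's rim by 2 mm, on a 16 mm wide post 66 mm high standing 7.5 to 17.5 mm outside the rim; at (+52.7, -15, +60.4) mm in the stack's frame, its twin at x = -52.7. The rim pushes a ball outwards; each lets the rim go at about 3 N of upward pull, all four together at about 12 N.
- catch_y (a point): The same kind of ball and post on the short side, at (-12, +72.7, +60.4) mm in the stack's frame, its twin at y = -72.7.
- tray: The top tray, loose, same pale grey plastic, about 0.07 kg: rim 100 mm (x) by 140 mm (y), cup 78 x 118 mm outside, walls and floor 2.5 mm. Origin: centre of its underside; rim 19 to 24 mm above it. Starts nested in the stack, axes parallel to the stack's, origin 32 mm above the bench, the cup hanging in the cavity with 4 mm play all round. One upright grip tab at its +x +y corner.
- tray_tab (a point): Middle of the grip tab: an upright block 24 mm long, 10 mm thick, rising 24 mm above the rim (to 48 mm above the tray's origin). The point is at (+46.5, +65.1, +36) mm in the tray's frame. The block runs along the tray's diagonal, 54.5 degrees from the tray's x axis towards its y axis; pinch it from above across its 10 mm thickness. Axes as the tray's.
- tray_heel (a point): The corner of the tray's rim opposite the tab, underside of the rim, at (-50, -70, +19) mm in the tray's frame; it rests on the stack 51 mm above the bench. Axes as the tray's.
- jar: The rejected specimen jar, loose, about 0.07 kg: amber glass, 36 mm in diameter, 50 mm high overall, with a white screw cap 33.6 mm in diameter and 16 mm high (34 to 50 mm above its foot). It stands upright on the tray's floor. Origin: centre of its foot.
- reject_box: Fixed open aluminium box, 150 x 150 mm, 80 mm high, walls and floor 4 mm. Origin: centre of its underside. It stands to the left or to the right of the stack.
- light_pad: Fixed flat light pad with a white face and aluminium frame, 180 x 180 mm, 14 mm thick. Origin: centre of its underside. It stands on the other side of the stack from the reject box.
- slide_box: Bystander: loose black slide box 85 x 100 x 30 mm on the far side of the bench. Origin: centre of its underside.
- pen: Bystander: loose black pen with a steel cap, 135 mm long along its y, 10 mm thick, on the far side of the bench. Origin: under its middle.
- dish: Bystander: loose round covered dish, 94 mm in diameter, 16 mm high, on the far side of the bench. Origin: centre of its underside.
There are look-alikes about, which are no part of the job. Leave any yellow look-alike of the reject_box alone. Leave any green look-alike of the tray alone.

How it is judged:
By the outcome, as a careful person would: the job done as asked, in the order asked, and still so for the second after the job is handed in, while the arm keeps its last pose, push and grip.
It also fails if it takes over 61 s, if anything falls off the work surface, if the arm or the gripper's body presses on something with over 40 N, if the wrist force passes 120 N, or if a joint passes its speed limit or range.

## Working session

There is one attempt and no reset: what is moved stays moved. The work goes in short steps, Python scripts to look and compute and a shell command to move; the robot and the scene stay as the last step left them, time stands still between calls to the robot, and variables do not carry over. Pictures are saved under pics/ and viewed, and the job is handed in when it is done.

```bash
ls; mkdir -p pics; python3 - <<'E'
from bench import r
import cv2,numpy as np
print(r.get_state())
for n in ["scene","top","wrist"]:
    c=r.read_camera(n); cv2.imwrite(f"pics/{n}0.png",cv2.cvtColor(c["pixels"],cv2.COLOR_RGB2BGR))
    np.savez(f"{n}0.npz",**c)
    print(n,c["intrinsics"],c.get("extrinsics",c.get("hand_eye")), [k for k in c])
E
```

```text
pics
{'clock': 0.0, 'joint_positions': array([ 1.15817455e+00,  1.16490214e-01,  1.44231334e+00, -1.97842170e-06,
        1.58396482e+00, -3.78101724e-02]), 'joint_vel': array([-1.05722774e-03,  3.19985528e-05,  9.13343794e-05,  1.36123962e-03,
        4.23042454e-04,  1.29943665e-03]), 'joint_torque': array([ 5.20904679e-03, -7.21254301e+01, -6.22633123e+01,  7.83922523e-02,
        2.34648987e-02, -2.32027724e-04]), 'tcp_pos': array([247.05456444, 627.95895968, 236.87245898]), 'eef_rot': array([-0.39831144,  0.58475249,  0.39786852,  0.58404894]), 'contact_force': array([ 0.72890355, -0.21069573, -0.05404278]), 'moment': array([ 0.03816448,  0.03475309, -0.0119024 ]), 'opening': 93.02457396938662}
scene [[392.74986621   0.         263.38969477]
 [  0.         392.74986621 201.94025258]
 [  0.           0.           1.        ]] [[ 6.65807370e-01  7.45803174e-01 -2.18671374e-02 -2.71548236e+02]
 [-4.95353581e-01  4.63758300e-01  7.34542762e-01  2.13696913e+02]
 [ 5.57965390e-01 -4.78232019e-01  6.78209967e-01 -1.41318027e+03]
 [ 0.00000000e+00  0.00000000e+00  0.00000000e+00  1.0000
[... 260 characters left out ...]
[ 9.95935159e-01  1.30737004e-02  8.91192290e-02 -4.82604917e+02]
 [-8.91521500e-02  1.95613957e-03  9.96016098e-01 -1.17530024e+03]
 [ 0.00000000e+00  0.00000000e+00  0.00000000e+00  1.00000000e+00]] ['pixels', 'range_z', 'intrinsics', 'extrinsics']
wrist [[311.76476379   0.         254.62064974]
 [  0.         311.76476379 190.98236053]
 [  0.           0.           1.        ]] [[ 8.97223177e-04  2.61052527e-01 -9.65324180e-01 -1.46973900e+02]
 [ 3.83069183e-04  9.65324408e-01  2.61052945e-01  7.26394744e+01]
 [ 9.99999524e-01 -6.04008697e-04  7.66110254e-04  6.44857377e-01]
 [ 0.00000000e+00  0.00000000e+00  0.00000000e+00  1.00000000e+00]] ['pixels', 'range_z', 'intrinsics', 'hand_eye']
```

View pics/scene0.png

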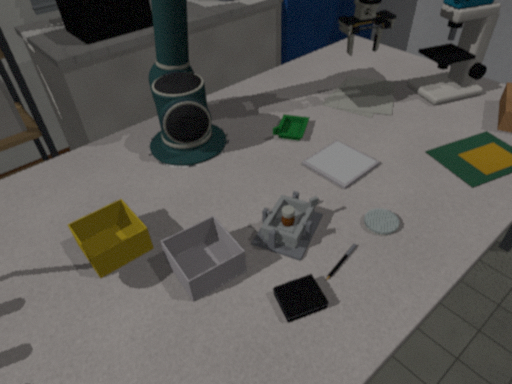

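View pics/top0.png

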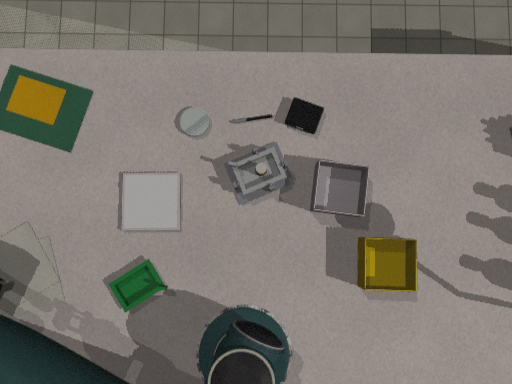

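View pics/wrist0.png

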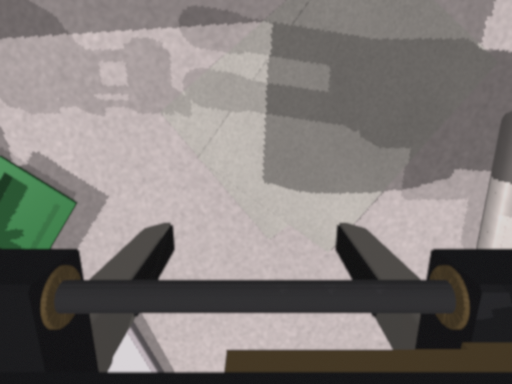

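The top view shows the stack at about (258,172), the metal box at (341,188) on the right, the pad at (151,201) on the left, the green tray at (137,285), the yellow box at (388,264), and the dish, pen and slide box along the far side. Next I'll enlarge the stack.

```bash
cat > h.py <<'E'
import numpy as np,cv2
def pt(c,u,v,z=None,plane=None):
    K=c["intrinsics"];E=c["extrinsics"]
    d=np.array([(u-K[0,2])/K[0,0],-(v-K[1,2])/K[1,1],-1.])
    R=E[:3,:3];t=E[:3,3]
    o=-R.T@t; D=R.T@d
    if plane is not None: return o+D*(plane-o[2])/D[2]
    if z is None: z=c["range_z"][int(round(v)),int(round(u))]
    return o+D*z
def proj(c,p):
    K=c["intrinsics"];E=c["extrinsics"]
    q=(E[:3,:3]@np.asarray(p,float).T).T+E[:3,3]
    return np.c_[K[0,0]*q[:,0]/-q[:,2]+K[0,2], K[1,1]*-q[:,1]/-q[:,2]+K[1,2]]
E
python3 - <<'E'
import numpy as np,cv2
from h import *
t=dict(np.load("top0.npz"));s=dict(np.load("scene0.npz"))
im=cv2.cvtColor(t["pixels"],cv2.COLOR_RGB2BGR)
cv2.imwrite("pics/tc.png",cv2.resize(im[130:215,210:310],None,fx=7,fy=7,interpolation=cv2.INTER_CUBIC))
im=cv2.cvtColor(s["pixels"],cv2.COLOR_RGB2BGR)
cv2.imwrite("pics/sc.png",cv2.resize(im[180:265,240:350],None,fx=7,fy=7,interpolation=cv2.INTER_CUBIC))
for n,u,v in [("pad",151,201),("box",341,188),("yb",388,264),("jar",261,169),("bench",300,200)]: print(n,pt(t,u,v))
E
```

```text
pad [457.04764587 290.65502902  16.66067762]
box [ 506.12919037 -297.40771449    6.34289624]
yb [ 273.58151102 -440.15869556    6.33284252]
jar [550.18697863 -46.0196432   87.21862525]
bench [ 467.14037697 -169.89028527    3.29752402]
```

View pics/tc.png

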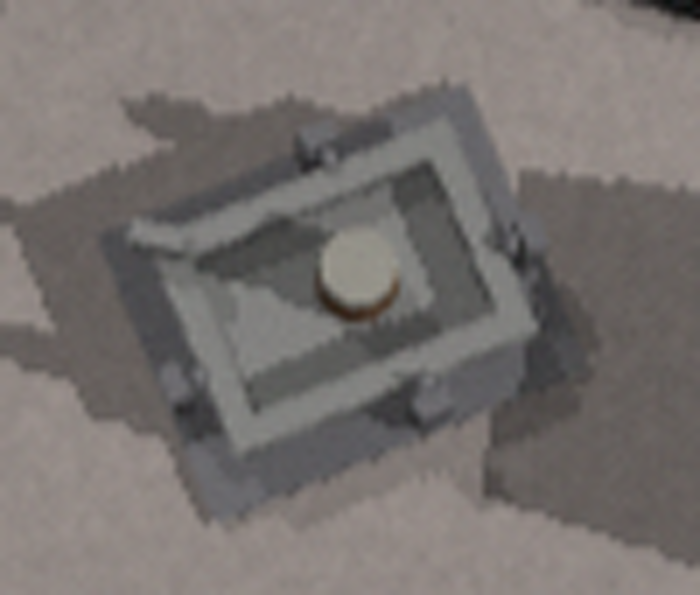

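View pics/sc.png

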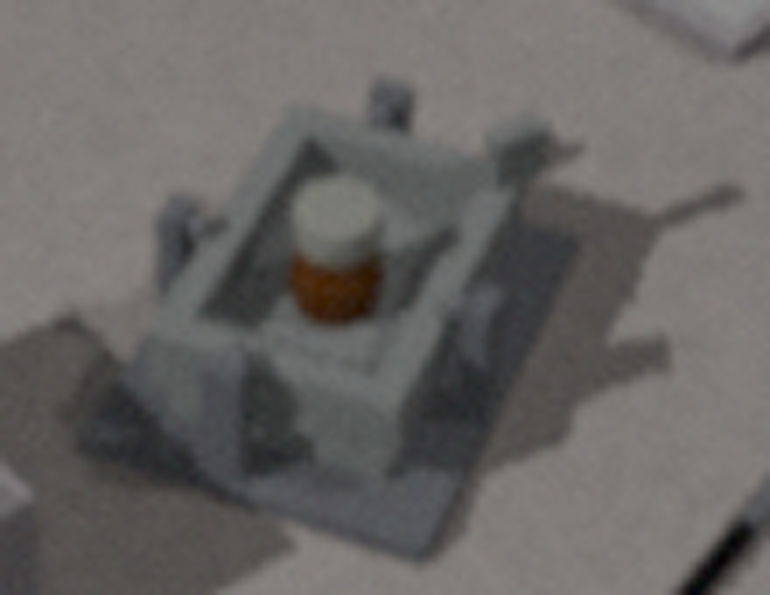

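The tab is at crop (165,238), on the far-left corner. The cap is at crop (358,265). The rim corners are at about (452,122), (537,328) and (240,450). I'll fit the pose from both cameras.

```bash
cat > fit.py <<'E'
import numpy as np,cv2
from h import *
from scipy.optimize import least_squares
t=dict(np.load("top0.npz"));s=dict(np.load("scene0.npz"))
T=lambda a,b:(210+(a+.5)/7-.5,130+(b+.5)/7-.5)
S=lambda a,b:(240+(a+.5)/7-.5,180+(b+.5)/7-.5)
mod=[[50,-70,56],[-50,-70,56],[-50,70,56]]
obsT=np.array([T(452,122),T(537,328),T(240,450)])
# base corners z=8
modb=[[70,90,8],[70,-90,8],[-70,90,8]]
obsb=np.array([T(102,232),T(465,85),T(215,522)])
mods=[[-50,70,56],[-50,-70,56],[50,-70,56]]
obsS=np.array([S(297,105),S(160,335),S(390,405)])
def W(p,m):
    m=np.array(m,float);c,s_=np.cos(p[2]),np.sin(p[2])
    return np.c_[p[0]+c*m[:,0]-s_*m[:,1],p[1]+s_*m[:,0]+c*m[:,1],m[:,2]]
def f(p,which): 
    r=[]
    if 't' in which: r+=[proj(t,W(p,mod))-obsT]
    if 'b' in which: r+=[proj(t,W(p,modb))-obsb]
    if 's' in which: r+=[proj(s,W(p,mods))-obsS]
    return np.vstack(r).ravel()
for w in ['t','b','s','tb','tbs']:
    q=least_squares(f,[550,-46,.4],args=(w,)); print(w,q.x[:2],np.degrees(q.x[2]),np.round(q.fun,1))
u,v=T(358,262); print("jar top",pt(t,u,v,plane=84.5)); u,v=S(338,203); print("jar scene",pt(s,u,v,plane=84.5))
E
python3 fit.py
python3 - <<'E'
from h import *
t=dict(np.load("top0.npz"))
im=cv2.cvtColor(t["pixels"],cv2.COLOR_RGB2BGR)
a=cv2.resize(im[160:240,110:190],None,fx=5,fy=5,interpolation=cv2.INTER_CUBIC)
b=cv2.resize(im[150:230,300:380],None,fx=5,fy=5,interpolation=cv2.INTER_CUBIC)
cv2.imwrite("pics/pb.png",np.hstack([a,b]))
E
```

```text
t [551.52668858 -40.02404624] 22.784977418001315 [-0.  -0.7  0.5  0.3 -0.4  0.3]
b [550.9381374  -39.66374084] 23.022881176539784 [-0.6  0.2  0.6 -0.2  0.   0.1]
s [551.61467655 -34.96905122] 23.106371757999575 [ 0.1 -0.6 -1.6 -0.7  1.5  1. ]
tb [551.18288153 -39.8359023 ] 22.993803798344864 [-0.2 -0.6  0.4  0.3 -0.4  0.5 -0.6  0.1  0.7 -0.3  0.1 -0. ]
tbs [551.69191182 -38.18580634] 23.079905695027954 [-0.8 -0.8 -0.1  0.1 -0.9  0.4 -1.1 -0.   0.1 -0.5 -0.4 -0.2 -0.7 -0.
 -2.5 -0.1  0.6  1.7]
jar top [556.51355675 -45.14801934  84.5       ]
jar scene [553.04701181 -41.31628542  84.5       ]
```

View pics/pb.png

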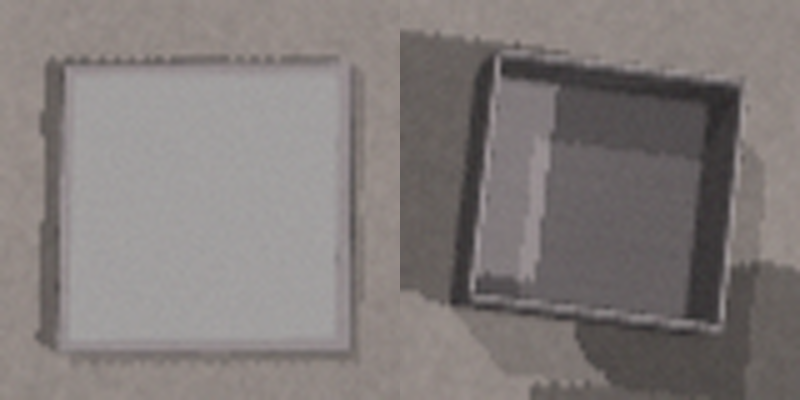

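```bash
cat > go.py <<'E'
import sys,numpy as np
from bench import r
from scipy.spatial.transform import Rotation as Ro
def go(x,y,z,jaw=None):
    s=r.get_state();R=Ro.from_quat(s["eef_rot"]).as_matrix()
    d=np.array([x,y,z])-s["tcp_pos"]
    if jaw is not None:
        cur=np.degrees(np.arctan2(R[1,2],R[0,2])); e=(jaw-cur+90)%180-90
        # turn about tool x (down): positive turn = negative world yaw
        print("cur jaw %.2f  twist needed %.2f"%(cur,e*np.sign(R[2,0])))
        print("tool axes-first (before turn) cm",np.round(R.T@d/10,2))
        R2=Ro.from_rotvec([0,0,np.radians(e)]).as_matrix()@R
        print("after turn axes cm",np.round(R2.T@d/10,2))
    else: print("cm",np.round(R.T@d/10,2))
    print("clock",round(s["clock"],3),"tcp",np.round(s["tcp_pos"],1),"F",np.round(s["contact_force"],2),"open",round(s["opening"],1),"j",np.round(s["joint_positions"],2))
    print(np.round(R,3))
if __name__=="__main__": go(*map(float,sys.argv[1:]))
E
python3 go.py 545 -40 300 -12.5
python3 - <<'E'
from h import *
t=dict(np.load("top0.npz"))
print("pad",pt(t,150.6,200.6,plane=14),"box",pt(t,341.1,187.9,plane=80))
E
```

```text
cur jaw 68.53  twist needed 81.03
tool axes-first (before turn) cm [ -6.25 -52.18 -51.27]
after turn axes cm [ -6.33 -58.77  43.54]
clock 0.15 tcp [247.1 628.  237.1] F [-0.61 -0.21  0.59] open 92.8 j [ 1.16  0.12  1.44 -0.    1.58 -0.04]
[[-0.    -0.931  0.366]
 [-0.001  0.366  0.931]
 [-1.     0.    -0.001]]
pad [458.44801879 292.65002183  14.        ] box [ 498.51215552 -281.46954628   80.        ]
```

```bash
python3 -m crank '[-0.6,-4.3,-4.2,0,-1,-0.6,-4.3,-4.2,0,-1,-0.6,-4.3,-4.2,0,-1,-0.6,-4.3,-4.2,0,-1,-0.6,-4.3,-4.2,0,-1,-0.6,-4.3,-4.2,0,-1,-0.6,-4.3,-4.2,0,-1,-0.6,-4.3,-4.2,0,-1,-0.6,-4.3,-4.2,0,-1,-0.6,-4.3,-4.2,0,-1]'; python3 -m crank '[0,-4.5,-4.2,0,-1,0,-4.7,-4.3,0,-1,0,0,0,10.1,-1,0,0,0,10.1,-1,0,0,0,10.1,-1,0,0,0,10.1,-1,0,0,0,10.1,-1,0,0,0,10.1,-1,0,0,0,10.1,-1,0,0,0,10.3,-0.3]'; python3 go.py 556 -45 79 -12.5
python3 - <<'E'
from bench import r
import cv2,numpy as np
s=r.get_state()
c=r.read_camera("wrist"); cv2.imwrite("pics/w1.png",cv2.cvtColor(c["pixels"],cv2.COLOR_RGB2BGR))
np.savez("w1.npz",tcp=s["tcp_pos"],q=s["eef_rot"],**c)
E
```

```text
clock: 1.4
tcp_pos: [493.8, 77.9, 297.9]
eef_rot: [-0.398, 0.584, 0.398, 0.585]
contact_force: [1.3, 1.9, 0.1]
opening: 93.1
clock: 2.65
tcp_pos: [547.4, -31.8, 297.4]
eef_rot: [0.079, 0.703, -0.079, 0.703]
contact_force: [0.5, 0.5, 0.4]
opening: 86.7
cur jaw -12.81  twist needed -0.31
tool axes-first (before turn) cm [21.84 -1.09  1.14]
after turn axes cm [21.84 -1.1   1.13]
clock 2.65 tcp [547.4 -31.8 297.4] F [0.51 0.49 0.36] open 86.7 j [-0.1  -0.17  1.63  0.    1.69  0.12]
[[-0.     0.222  0.975]
 [ 0.     0.975 -0.222]
 [-1.    -0.    -0.   ]]
```

View pics/w1.png

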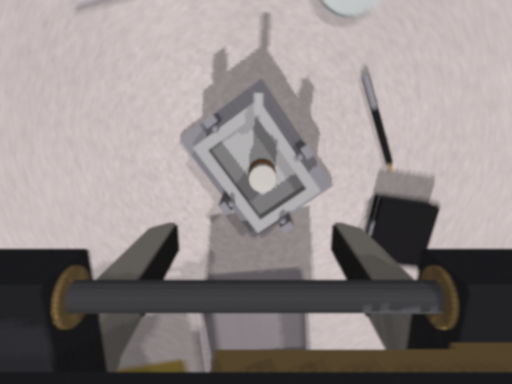

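The wrist view shows the tab at (259,98), the cap at (262,179), and rim corners at about (322,184) and (262,232). I'll refine the fit from this view.

```bash
python3 - <<'E'
from h import *
c=np.load("w1.npz");im=cv2.cvtColor(c["pixels"],cv2.COLOR_RGB2BGR)
cv2.imwrite("pics/w1c.png",cv2.resize(im[75:245,175:340],None,fx=3.5,fy=3.5,interpolation=cv2.INTER_CUBIC))
E
```

```text
(no output)
```

View pics/w1c.png

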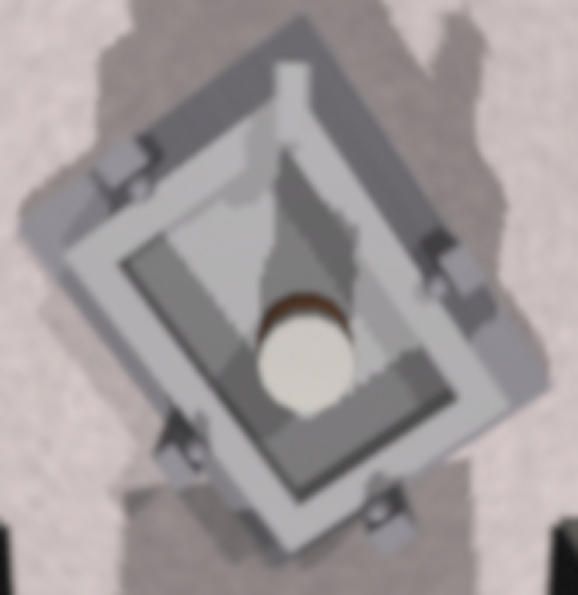

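```bash
cat > fitw.py <<'E'
from h import *
from scipy.optimize import least_squares
from scipy.spatial.transform import Rotation as Ro
def ext(c):
    T=np.eye(4);T[:3,:3]=Ro.from_quat(c["q"]).as_matrix();T[:3,3]=c["tcp"]
    return np.linalg.inv(T@c["hand_eye"])
def W(p,m):
    m=np.array(m,float);c,s_=np.cos(p[2]),np.sin(p[2])
    return np.c_[p[0]+c*m[:,0]-s_*m[:,1],p[1]+s_*m[:,0]+c*m[:,1],m[:,2]]
if __name__=="__main__":
    c=dict(np.load("w1.npz"));c["extrinsics"]=ext(c)
    P=lambda a,b:(175+(a+.5)/3.5-.5,75+(b+.5)/3.5-.5)
    mod=[[50,-70,56],[-50,-70,56],[-50,70,56]]
    ob=np.array([P(512,400),P(291,555),P(65,255)])
    q=least_squares(lambda p:(proj(c,W(p,mod))-ob).ravel(),[550,-40,.4])
    print(q.x[:2],np.degrees(q.x[2]),q.fun.round(2))
    m2=mod+[[70,-90,8],[-70,90,8],[70,90,8]]; ob2=np.vstack([ob,P(550,385),P(20,225),P(300,12)])
    q2=least_squares(lambda p:(proj(c,W(p,m2))-ob2).ravel(),[550,-40,.4])
    print(q2.x[:2],np.degrees(q2.x[2]),q2.fun.round(2))
    print("jar",pt(c,*P(306,364),plane=84.5))
    print("tab pred",W(q.x,[[46.5,65.1,68]]), "px of ends of tab top")
    e=np.array([.5807,.8141])*12
    print((proj(c,W(q.x,[[46.5+e[0],65.1+e[1],80],[46.5-e[0],65.1-e[1],80]]))-[175,75]+.5)*3.5)
E
python3 fitw.py
```

```text
[550.28605132 -36.32176383] 23.209701018918604 [ 0.27  0.93  0.53 -0.98 -0.75  0.03]
[550.10698739 -36.46042733] 22.93216523128945 [ 0.03  1.36  0.11 -0.86 -0.77 -0.15  1.56  0.04 -1.49  0.73  0.67 -0.85]
jar [553.46730967 -43.06541924  84.5       ]
tab pred [[567.36699341  41.83513873  68.        ]] px of ends of tab top
[[291.33683886  61.72845672]
 [291.78842483 139.27418971]]
```

```bash
python3 go.py 553.5 -43.3 79 -12.5
python3 -m crank '[4,-1.0,0.8,-0.3,-0.3,4,0,0,0,-0.3,4,0,0,0,-0.3,4,0,0,0,-0.3,0,0,0,0,-0.3,0,0,0,0,-0.3]' 20;python3 go.py 553.5 -43.3 79 -12.5
python3 - <<'E'
from bench import r
import cv2,numpy as np
s=r.get_state()
c=r.read_camera("wrist"); cv2.imwrite("pics/w2.png",cv2.cvtColor(c["pixels"],cv2.COLOR_RGB2BGR))
np.savez("w2.npz",tcp=s["tcp_pos"],q=s["eef_rot"],**c)
E
```

```text
cur jaw -13.36  twist needed -0.86
tool axes-first (before turn) cm [21.84 -0.97  0.86]
after turn axes cm [21.84 -0.99  0.85]
clock 2.7 tcp [547.4 -31.8 297.4] F [-0.53  0.09 -0.21] open 83.4 j [-0.1  -0.17  1.63 -0.    1.69  0.13]
[[-0.     0.231  0.973]
 [ 0.     0.973 -0.231]
 [-1.    -0.    -0.   ]]
clock: 3.45
tcp_pos: [553.7, -43.4, 139.4]
eef_rot: [0.075, 0.703, -0.075, 0.704]
contact_force: [0.0, -0.3, 0.6]
opening: 60.9
cur jaw -12.10  twist needed 0.40
tool axes-first (before turn) cm [ 6.04  0.   -0.03]
after turn axes cm [ 6.04  0.   -0.03]
clock 3.45 tcp [553.7 -43.4 139.4] F [ 0.01 -0.26  0.65] open 60.9 j [-0.12 -0.1   1.82  0.    1.42  0.09]
[[ 0.002  0.21   0.978]
 [-0.     0.978 -0.21 ]
 [-1.     0.     0.002]]
```

View pics/w2.png

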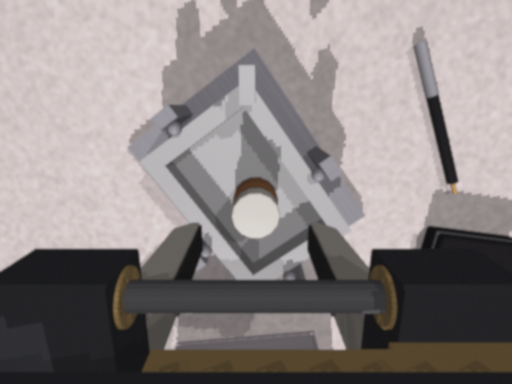

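The cap at (255,215) is centred between the fingers, so I'll descend and grip.

```bash
python3 -m crank '[2.5,0,0,0,-0.3,2.5,0,0,0,-0.3,1,0,0,0,-0.3,0,0,0,0,-0.3,0,0,0,0,0.4,0,0,0,0,0.4,0,0,0,0,0.4]' 20;python3 -m crank '[0,0,0,0,0.4,0,0,0,0,0.4,-0.5,0,0,0,0.4,-1.5,0,0,0,0.4,-2,0,0,0,0.4]' 20; python3 go.py 498 -280 170
```

```text
clock: 4.38
tcp_pos: [553.3, -43.3, 78.2]
eef_rot: [0.075, 0.703, -0.075, 0.703]
contact_force: [-0.1, -0.1, 0.6]
opening: 34.9
clock: 5.0
tcp_pos: [553.0, -43.3, 118.8]
eef_rot: [0.075, 0.703, -0.075, 0.703]
contact_force: [0.2, -0.3, -0.3]
opening: 32.9
cm [ -5.11 -24.3   -0.39]
clock 5.0 tcp [553.  -43.3 118.8] F [ 0.17 -0.32 -0.31] open 32.9 j [-0.12 -0.09  1.84 -0.    1.39  0.09]
[[-0.     0.211  0.978]
 [ 0.     0.978 -0.211]
 [-1.    -0.    -0.   ]]
```

```bash
python3 -m crank '[-3,0,0,0,0.4,-3,0,0,0,0.4,0,-3,0,0,0.4,0,-4,0,0,0.4,0,-5,0,0,0.4,0,-5,-0.4,0,0.4,0,-4.5,0,0,0.4,0,-2.7,0,0,0.4,0,0,0,0,0.4]'; python3 go.py 498 -280 60
python3 - <<'E'
from bench import r
import cv2,numpy as np
s=r.get_state()
c=r.read_camera("wrist"); d=r.read_camera("scene");cv2.imwrite("pics/w3.png",cv2.cvtColor(np.vstack([c["pixels"],d["pixels"]])[:, :],cv2.COLOR_RGB2BGR)[::1][:600])
E
```

```text
clock: 6.12
tcp_pos: [497.8, -280.5, 178.9]
eef_rot: [0.076, 0.703, -0.076, 0.703]
contact_force: [1.2, 0.9, -0.4]
opening: 33.0
cm [11.89  0.06 -0.  ]
clock 6.125 tcp [ 497.8 -280.5  178.9] F [ 1.21  0.92 -0.42] open 33.0 j [-0.56 -0.09  1.74 -0.    1.49 -0.34]
[[ 0.001  0.213  0.977]
 [-0.001  0.977 -0.213]
 [-1.    -0.     0.001]]
```

View pics/w3.png

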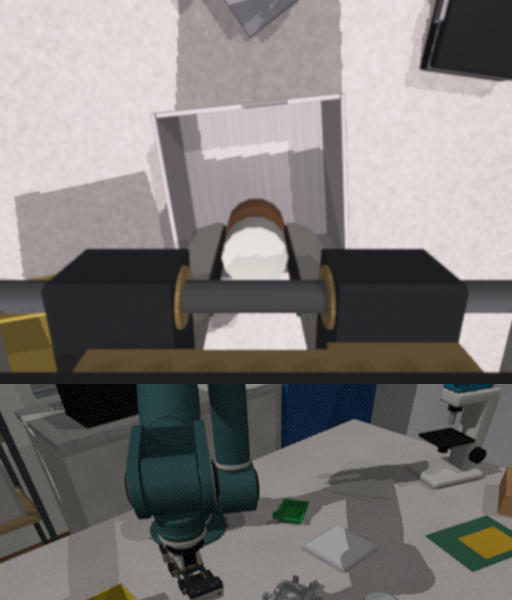

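The jar at (256,250) is centred between the box walls. I'll lower it and release just above the floor.

```bash
python3 -m crank '[3,0,0,0,0.4,4,0,0,0,0.4,3.5,0,0,0,0.4,1.5,0,0,0,0.4,0.6,0,0,0,0.4,0,0,0,0,0.4,0,0,0,0,-0.3,0,0,0,0,-0.3,0,0,0,0,-0.3]';  python3 -m crank '[-3,0,0,0,-0.3,-5,0,0,0,-0.3,-5,0,0,0,-0.3,-3,0,0,0,0.3,0,4,0,0,0.3,0,4,0,0,0.3,0,0,0,0,0.3]'
python3 go.py 567.4 41.8 120 -12.2
python3 - <<'E'
from bench import r
import cv2,numpy as np
c=r.read_camera("wrist"); cv2.imwrite("pics/w4.png",cv2.cvtColor(c["pixels"],cv2.COLOR_RGB2BGR))
d=r.read_camera("top"); cv2.imwrite("pics/t4.png",cv2.cvtColor(d["pixels"],cv2.COLOR_RGB2BGR))
E
```

```text
clock: 7.35
tcp_pos: [498.3, -279.2, 52.1]
eef_rot: [0.075, 0.703, -0.075, 0.703]
contact_force: [0.5, 0.0, -0.4]
opening: 57.8
clock: 8.22
tcp_pos: [515.4, -199.0, 212.0]
eef_rot: [0.074, 0.703, -0.074, 0.703]
contact_force: [-0.9, -0.7, 0.6]
opening: 32.7
cur jaw -12.04  twist needed 0.16
tool axes-first (before turn) cm [ 9.21 24.63  0.05]
after turn axes cm [ 9.210e+00  2.463e+01 -1.000e-02]
clock 8.225 tcp [ 515.4 -199.   212. ] F [-0.87 -0.7   0.64] open 32.7 j [-0.41 -0.14  1.74  0.    1.54 -0.2 ]
[[ 0.001  0.209  0.978]
 [ 0.     0.978 -0.209]
 [-1.     0.     0.001]]
```

View pics/w4.png

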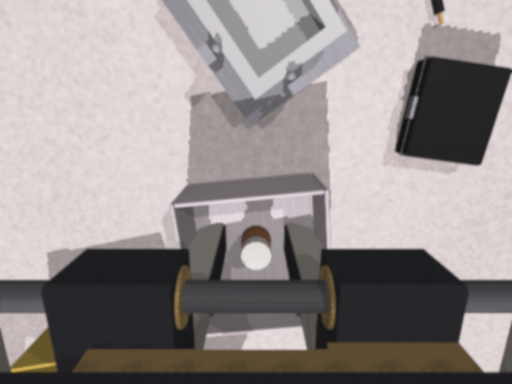

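View pics/t4.png

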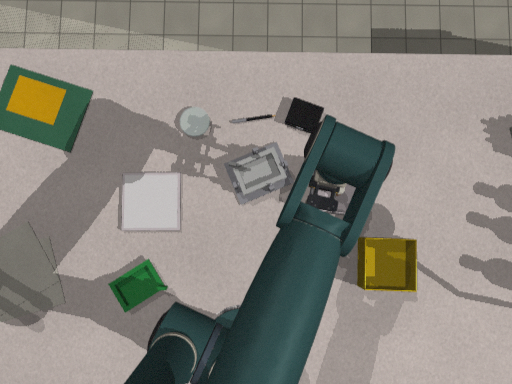

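The jar stands upright in the box at wrist pixel (256,250), and the tray is empty. I'll go above the tab next.

```bash
python3 -m crank '[0,4,0,0,0.3,0,5,0,0,0.3,0,5,0,0,0.3,0,5,0,0,0.3,0,4,0,0,0.3,3,1.6,0,0,0.3,3,0,0,0.2,0.3,0,0,0,0,0.3,0,0,0,0,0.3]'; python3 go.py 567.4 41.8 78 -12.2
python3 - <<'E'
from bench import r
import cv2,numpy as np
s=r.get_state()
c=r.read_camera("wrist"); im=cv2.cvtColor(c["pixels"],cv2.COLOR_RGB2BGR);cv2.imwrite("pics/w5.png",im)
cv2.imwrite("pics/w5c.png",cv2.resize(im[150:320,170:340],None,fx=3.5,fy=3.5,interpolation=cv2.INTER_CUBIC))
np.savez("w5.npz",tcp=s["tcp_pos"],q=s["eef_rot"],**c)
E
```

```text
clock: 9.45
tcp_pos: [567.4, 38.9, 153.0]
eef_rot: [0.077, 0.703, -0.076, 0.703]
contact_force: [0.2, -0.3, 0.4]
opening: 32.6
cur jaw -12.42  twist needed -0.22
tool axes-first (before turn) cm [ 7.5   0.28 -0.07]
after turn axes cm [ 7.5   0.28 -0.07]
clock 9.45 tcp [567.4  38.9 153. ] F [ 0.23 -0.34  0.44] open 32.6 j [ 0.02 -0.08  1.78 -0.    1.44  0.24]
[[ 0.001  0.215  0.977]
 [-0.     0.977 -0.215]
 [-1.     0.     0.001]]
```

View pics/w5.png

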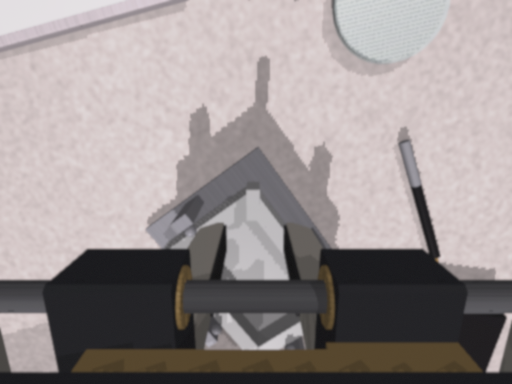

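View pics/w5c.png

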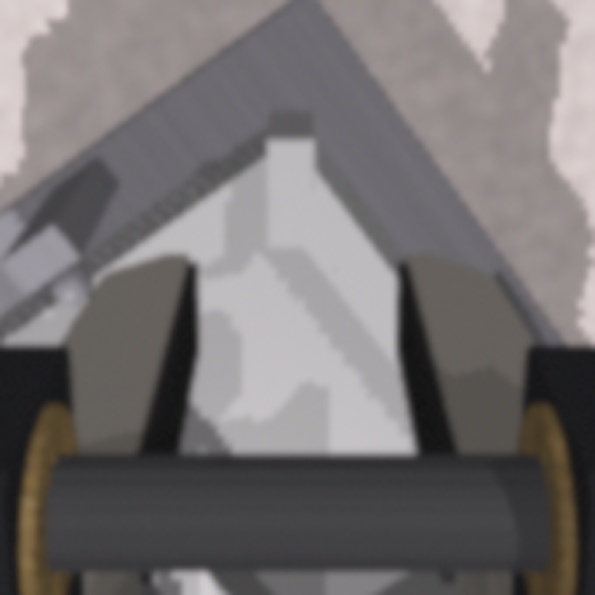

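```bash
python3 - <<'E'
from fitw import *
c=dict(np.load("w5.npz"));c["extrinsics"]=ext(c)
P=lambda a,b:(170+(a+.5)/3.5-.5,150+(b+.5)/3.5-.5)
o=pt(c,*P(291,138),plane=80);print("outer end",o)
a=np.radians(77.5);print("tab centre",o[:2]-12*np.array([np.cos(a),np.sin(a)]))
print("L,R",pt(c,*P(268,138),plane=80),pt(c,*P(315,138),plane=80))
E
python3 go.py 567.4 43 78 -12.2
```

```text
outer end [569.1565757   53.67314226  80.        ]
tab centre [566.55930033  41.95759017]
L,R [564.47212361  54.70346888  80.        ] [574.04475337  52.59800701  80.        ]
cur jaw -12.42  twist needed -0.22
tool axes-first (before turn) cm [ 7.53  0.38 -0.11]
after turn axes cm [ 7.53  0.38 -0.11]
clock 9.5 tcp [567.6  39.  153.3] F [-0.06 -0.39  0.16] open 32.3 j [ 0.02 -0.08  1.78 -0.    1.44  0.24]
[[ 0.002  0.215  0.977]
 [ 0.     0.977 -0.215]
 [-1.     0.     0.002]]
```

```bash
python3 -m crank '[2.5,0.26,-0.15,-0.2,0.3,2.5,0,0,0,0.3,1.5,0,0,0,0.3,1,0,0,0,0.3,0,0,0,0,0.3,0,0,0,0,0.3]' 30; python3 -m crank '[0,0,0,0,1,0,0,0,0,1,0,0,0,0,1,0,0,0,0,1]' 30; python3 go.py 566.6 42 78
```

```text
clock: 10.25
tcp_pos: [566.4, 42.5, 77.5]
eef_rot: [0.075, 0.703, -0.075, 0.703]
contact_force: [-0.1, -0.1, -0.1]
opening: 32.6
clock: 10.75
tcp_pos: [566.1, 42.5, 76.9]
eef_rot: [0.075, 0.703, -0.075, 0.703]
contact_force: [-0.5, -1.0, 2.0]
opening: 9.7
cm [-0.11 -0.04  0.06]
clock 10.75 tcp [566.1  42.5  76.9] F [-0.5  -0.97  2.05] open 9.7 j [ 0.03 -0.03  1.85 -0.    1.31  0.24]
[[ 0.     0.211  0.978]
 [-0.     0.978 -0.211]
 [-1.     0.     0.   ]]
```

```bash
python3 -m crank '[-0.2,-0.02,0,0,1,-0.2,-0.04,0,0,1,-0.2,-0.04,0,0,1,0,0,0,0,1]'; python3 -m crank '[-0.2,-0.04,0,0,1,-0.2,-0.04,0,0,1,-0.2,-0.05,0,0,1,0,0,0,0,1]'; python3 go.py 566.6 42 78
python3 - <<'E'
from bench import r
import cv2,numpy as np
c=r.read_camera("scene"); im=cv2.cvtColor(c["pixels"],cv2.COLOR_RGB2BGR)
np.savez("s6.npz",**c)
a=cv2.resize(im[160:270,230:360],None,fx=4,fy=4,interpolation=cv2.INTER_CUBIC)
c=r.read_camera("wrist"); im=cv2.cvtColor(c["pixels"],cv2.COLOR_RGB2BGR)
cv2.imwrite("pics/p6.png",a);cv2.imwrite("pics/w6.png",im)
E
```

```text
clock: 11.25
tcp_pos: [565.9, 41.4, 82.9]
eef_rot: [0.075, 0.703, -0.075, 0.703]
contact_force: [1.0, -2.4, -2.5]
opening: 9.6
clock: 11.75
tcp_pos: [565.7, 40.3, 89.1]
eef_rot: [0.075, 0.703, -0.075, 0.703]
contact_force: [1.3, -1.3, 0.0]
opening: 9.8
cm [1.11 0.19 0.05]
clock 11.75 tcp [565.7  40.3  89.1] F [ 1.33 -1.26  0.05] open 9.8 j [ 0.03 -0.04  1.85  0.    1.33  0.24]
[[ 0.001  0.211  0.978]
 [ 0.     0.978 -0.211]
 [-1.     0.     0.   ]]
```

View pics/p6.png

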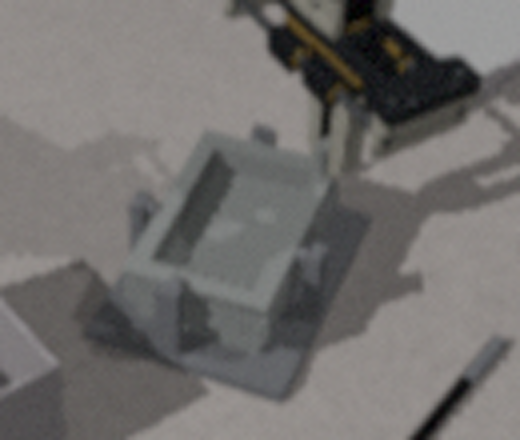

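View pics/w6.png

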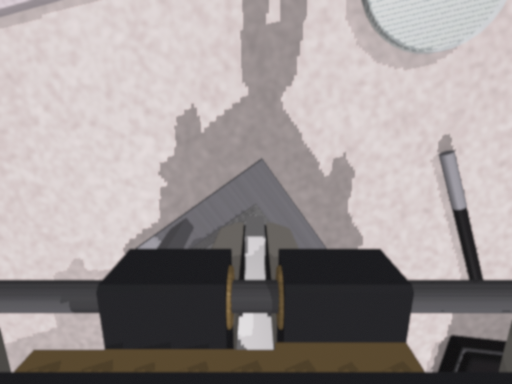

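```bash
cat > slope.py <<'E'
from h import *
# polygon (full-res px in scene) of tray floor; fit plane
def slope(c,poly):
    m=np.zeros((384,512),np.uint8);cv2.fillPoly(m,[np.array(poly,np.int32)],1)
    v,u=np.nonzero((m>0)&(c["range_z"]>0))
    p=np.array([pt(c,a,b) for a,b in zip(u,v)])
    A=np.c_[p[:,:2]-p[:,:2].mean(0),np.ones(len(p))]
    z=p[:,2];k=np.ones(len(p),bool)
    for _ in range(4):
        q=np.linalg.lstsq(A[k],z[k],rcond=None)[0]; e=z-A@q;k=abs(e)<2.5*max(e[k].std(),.3)
    a=np.radians(77.5)
    print("n",k.sum(),"z",q[2].round(1),"std",e[k].std().round(2),"slope deg along diag %.1f across %.1f"%(np.degrees(np.arctan(q[0]*np.cos(a)+q[1]*np.sin(a))),np.degrees(np.arctan(-q[0]*np.sin(a)+q[1]*np.cos(a)))))
if __name__=="__main__":
    f=lambda L:[(230+x/4,160+y/4) for x,y in L]
    P=f([(235,205),(295,215),(262,270),(205,262)])
    slope(np.load("s6.npz"),P)
    z=np.load("scene0.npz");slope(z,[(x,y) for x,y in [(240+270/7,180+325/7),(240+380/7,180+345/7),(240+365/7,180+360/7),(240+275/7,180+340/7)]])
E
python3 slope.py; python3 -c "
from bench import r;s=r.get_state();print(s['moment'],s['contact_force'])"
```

```text
n 237 z 42.4 std 1.41 slope deg along diag 4.1 across -0.0
n 47 z 35.9 std 1.31 slope deg along diag 0.6 across 1.4
[ 0.13593946 -0.07840577  0.06336292] [ 1.54352846 -0.39854182 -1.51636857]
```

The measured tilt is 4.1° along the diagonal, exactly as planned, with no slip. I'll continue the arc.

```bash
python3 -m crank '[-0.2,-0.05,0,0,1,-0.2,-0.05,0,0,1,-0.2,-0.05,0,0,1,-0.2,-0.05,0,0,1,-0.2,-0.06,0,0,1,0,0,0,0,1]'; python3 -m crank '[-0.2,-0.06,0,0,1,-0.2,-0.06,0,0,1,-0.2,-0.07,0,0,1,-0.2,-0.07,0,0,1,0,0,0,0,1]'; python3 go.py 566.6 42 78
python3 - <<'E'
from bench import r
from slope import *
c=r.read_camera("scene"); im=cv2.cvtColor(c["pixels"],cv2.COLOR_RGB2BGR)
a=cv2.resize(im[160:270,230:360],None,fx=4,fy=4,interpolation=cv2.INTER_CUBIC)
cv2.imwrite("pics/p7.png",a)
slope(c,[(230+x/4,160+y/4) for x,y in [(235,200),(290,210),(258,262),(205,255)]])
E
```

```text
clock: 12.6
tcp_pos: [565.1, 37.8, 98.9]
eef_rot: [0.075, 0.703, -0.075, 0.703]
contact_force: [2.1, 3.3, -1.2]
opening: 9.9
clock: 13.22
tcp_pos: [564.5, 35.1, 106.9]
eef_rot: [0.075, 0.703, -0.075, 0.703]
contact_force: [2.3, 4.2, -1.4]
opening: 9.7
cm [2.89 0.71 0.06]
clock 13.225 tcp [564.5  35.1 106.9] F [ 2.27  4.25 -1.41] open 9.7 j [ 0.02 -0.06  1.83  0.    1.36  0.23]
[[ 0.     0.211  0.977]
 [ 0.     0.977 -0.211]
 [-1.     0.     0.   ]]
n 209 z 51.8 std 1.36 slope deg along diag 9.7 across -0.7
```

View pics/p7.png

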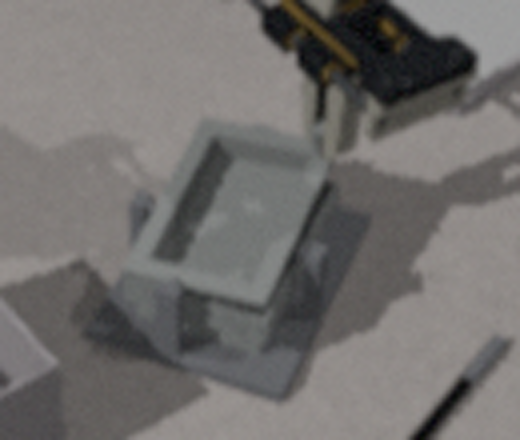

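Tilt is 9.7° and the heel is still seated. The tool feels about 4 N sideways, so I'll ease the horizontal feed.

```bash
python3 -m crank '[-0.2,0,0,0,1,-0.2,-0.03,0,0,1,-0.2,-0.03,0,0,1,-0.2,-0.03,0,0,1,0,0,0,0,1]'; python3 -m crank '[-0.2,-0.05,0,0,1,-0.2,-0.05,0,0,1,0,0,0,0,1]'; python3 go.py 566.6 42 78
python3 - <<'E'
from bench import r
from slope import *
c=r.read_camera("scene"); im=cv2.cvtColor(c["pixels"],cv2.COLOR_RGB2BGR)
a=cv2.resize(im[160:270,230:360],None,fx=4,fy=4,interpolation=cv2.INTER_CUBIC)
cv2.imwrite("pics/p8.png",a)
slope(c,[(230+x/4,160+y/4) for x,y in [(235,190),(290,200),(258,252),(208,245)]])
print(r.get_state()["contact_force"],r.get_state()["moment"])
E
```

```text
clock: 13.9
tcp_pos: [564.2, 34.2, 114.8]
eef_rot: [0.075, 0.703, -0.075, 0.703]
contact_force: [-0.9, 1.5, 1.7]
opening: 9.7
clock: 14.28
tcp_pos: [564.1, 33.1, 118.8]
eef_rot: [0.075, 0.703, -0.075, 0.703]
contact_force: [0.0, -0.8, -1.1]
opening: 9.8
cm [4.08 0.92 0.05]
clock 14.275 tcp [564.1  33.1 118.8] F [ 0.02 -0.8  -1.09] open 9.8 j [ 0.01 -0.07  1.82 -0.    1.39  0.23]
[[ 0.     0.211  0.977]
 [-0.     0.977 -0.211]
 [-1.    -0.     0.   ]]
n 201 z 62.5 std 1.5 slope deg along diag 11.7 across -0.7
[-0.43970082  0.3275002  -0.94889236] [ 0.01476762  0.06962842 -0.0419541 ]
```

View pics/p8.png

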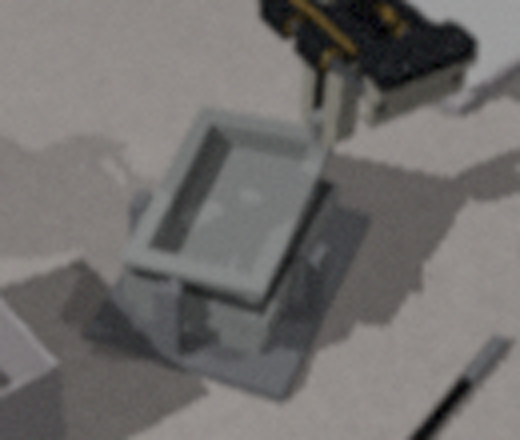

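The force is now about −0.9 N, roughly the tray's weight. Tilt is 11.7° and the heel has left last, so I'll firm up the grip to 60 N and lift straight up.

```bash
python3 -m crank '[0,0,0,0,1,0,0,0,0,1,-0.3,0,0,0,1,-0.5,0,0,0,1,-1,0,0,0,1,-1.5,0,0,0,1,-1.5,0,0,0,1,-1.5,0,0,0,1,-1,0,0,0,1,0,0,0,0,1]' 60;  python3 go.py 566.6 42 78
python3 - <<'E'
from bench import r
from slope import *
c=r.read_camera("scene"); im=cv2.cvtColor(c["pixels"],cv2.COLOR_RGB2BGR);np.savez("s9.npz",**c)
a=cv2.resize(im[130:270,230:360],None,fx=4,fy=4,interpolation=cv2.INTER_CUBIC)
cv2.imwrite("pics/p9.png",a)
E
```

```text
clock: 15.58
tcp_pos: [564.3, 33.3, 192.5]
eef_rot: [0.075, 0.703, -0.075, 0.704]
contact_force: [-0.4, 0.7, -0.5]
opening: 9.6
cm [11.45  0.89  0.03]
clock 15.575 tcp [564.3  33.3 192.5] F [-0.36  0.73 -0.55] open 9.6 j [ 0.01 -0.11  1.74 -0.    1.51  0.23]
[[ 0.001  0.211  0.978]
 [ 0.     0.978 -0.211]
 [-1.     0.     0.001]]
```

View pics/p9.png

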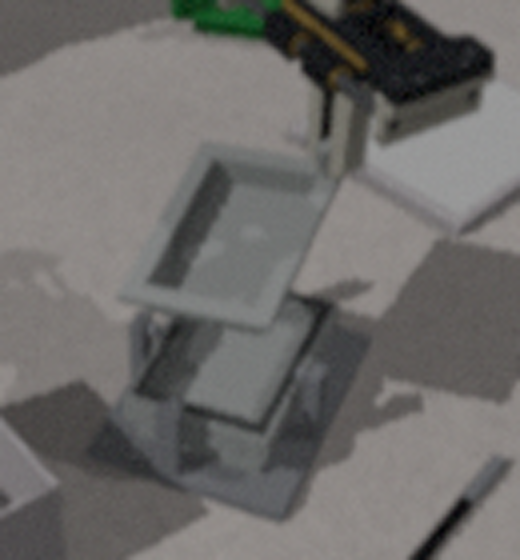

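```bash
python3 - <<'E'
from slope import *
c=np.load("s9.npz")
slope(c,[(230+x/4,130+y/4) for x,y in [(235,205),(295,215),(262,280),(208,275)]])
E
```

```text
n 276 z 137.5 std 1.16 slope deg along diag 11.1 across -0.5
```

The tilt is holding at 11° in the grip. The tool can't tilt, so I'll level the tray by lowering it onto a clear bit of bench until the cup sits flat, still gripping it throughout. Then I'll carry it level to the pad.

```bash
python3 -m crank '[0,0.5,-1,0,1,0,1,-2,0,1,0,1.4,-3,0,1,0,1.6,-3.3,0,1,0,1.6,-3.3,0,1,0,1.5,-3.1,0,1,0,1.1,-2.5,0,1,0,0.7,-1.4,0,1,0,0.3,-0.6,0,1,0,0,0,0,1]'; python3 -m crank '[1,0,0,0,1,2,0,0,0,1,2.5,0,0,0,1,2,0,0,0,1,1,0,0,0,1,0.5,0,0,0,1,0,0,0,0,1]';python3 go.py 387 170 46
python3 - <<'E'
from bench import r
from slope import *
c=r.read_camera("scene"); im=cv2.cvtColor(c["pixels"],cv2.COLOR_RGB2BGR);np.savez("s10.npz",**c)
cv2.imwrite("pics/p10.png",cv2.resize(im[90:270,180:390],None,fx=3.5,fy=3.5,interpolation=cv2.INTER_CUBIC))
c=r.read_camera("top");cv2.imwrite("pics/t10.png",cv2.resize(cv2.cvtColor(c["pixels"],cv2.COLOR_RGB2BGR)[130:340,110:330],None,fx=2.5,fy=2.5))
E
```

```text
clock: 16.88
tcp_pos: [387.0, 170.8, 191.6]
eef_rot: [0.075, 0.703, -0.075, 0.703]
contact_force: [-0.1, -0.1, -0.7]
opening: 9.4
clock: 17.75
tcp_pos: [387.2, 170.8, 101.8]
eef_rot: [0.075, 0.703, -0.075, 0.703]
contact_force: [0.4, 0.0, -0.6]
opening: 9.2
cm [ 5.58 -0.08 -0.  ]
clock 17.75 tcp [387.2 170.8 101.8] F [ 0.41  0.   -0.58] open 9.2 j [ 0.36 -0.4   2.12 -0.    1.42  0.57]
[[ 0.     0.211  0.978]
 [ 0.     0.978 -0.211]
 [-1.     0.     0.   ]]
```

View pics/p10.png

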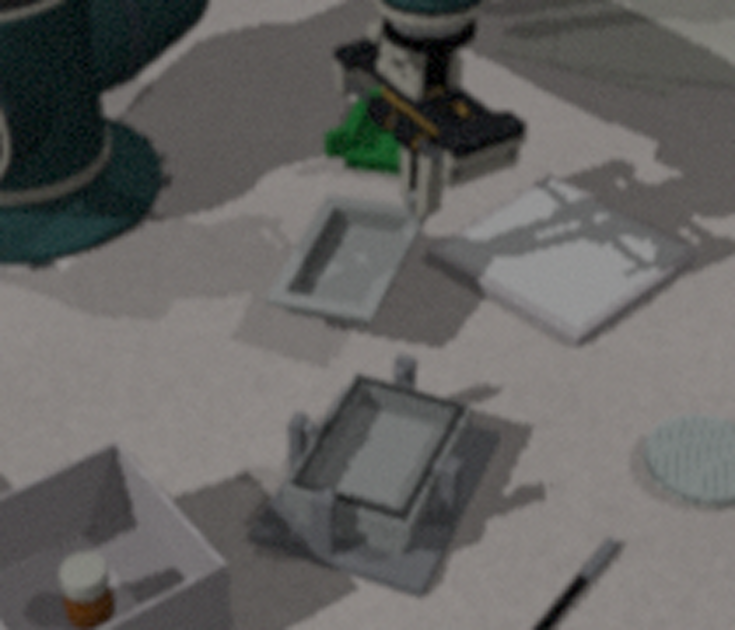

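View pics/t10.png

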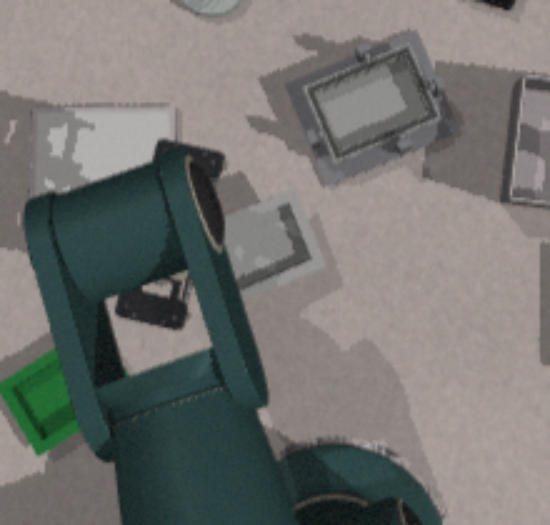

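The tray is clear of the stack, pad, green tray and base. Now I'll lower it slowly while watching force.

```bash
python3 -m crank '[1,0,0,0,1,0.5,0,0,0,1,0.4,0,0,0,1,0.4,0,0,0,1,0.4,0,0,0,1]'; python3 -m crank '[0.4,-0.05,0,0,1,0.4,-0.05,0,0,1,0.4,0,0,0,1,0,0,0,0,1]';python3 -m crank '[0.4,0,0,0,1,0.4,0,0,0,1,0,0,0,0,1]';python3 go.py 387 170 46
python3 - <<'E'
from bench import r
from slope import *
c=r.read_camera("scene"); im=cv2.cvtColor(c["pixels"],cv2.COLOR_RGB2BGR);np.savez("s11.npz",**c)
cv2.imwrite("pics/p11.png",cv2.resize(im[120:220,240:340],None,fx=5,fy=5,interpolation=cv2.INTER_CUBIC))
E
```

```text
clock: 18.48
tcp_pos: [387.1, 170.8, 74.5]
eef_rot: [0.075, 0.703, -0.075, 0.703]
contact_force: [0.7, 0.7, -1.7]
opening: 9.9
clock: 18.98
tcp_pos: [387.0, 169.8, 62.8]
eef_rot: [0.075, 0.703, -0.075, 0.703]
contact_force: [0.8, 1.5, 4.3]
opening: 9.7
clock: 19.35
tcp_pos: [386.9, 169.8, 54.8]
eef_rot: [0.075, 0.703, -0.075, 0.703]
contact_force: [0.6, 1.4, 4.4]
opening: 9.1
cm [0.88 0.02 0.  ]
clock 19.35 tcp [386.9 169.8  54.8] F [0.63 1.4  4.36] open 9.1 j [ 0.35 -0.36  2.17 -0.    1.32  0.57]
[[ 0.     0.211  0.978]
 [ 0.     0.978 -0.211]
 [-1.     0.     0.   ]]
```

View pics/p11.png

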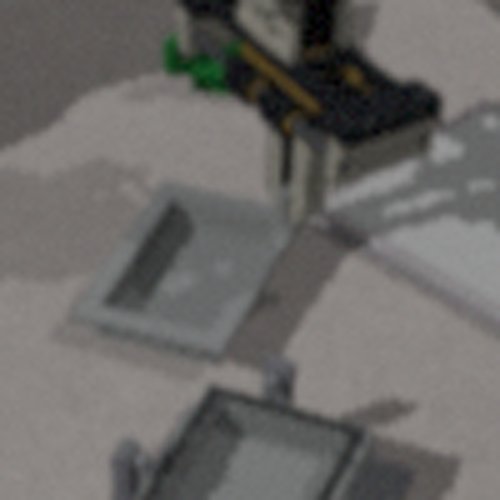

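```bash
python3 -m crank '[0.3,0,0,0,1,0.3,0,0,0,1,0,0,0,0,1]';python3 -m crank '[0.2,0,0,0,1,0,0,0,0,1]';python3 go.py 387 170 46
python3 - <<'E'
from bench import r
from slope import *
c=r.read_camera("scene")
slope(c,[(240+x/5,120+y/5) for x,y in [(190,235),(250,240),(215,310),(150,310)]])
print(r.get_state()["contact_force"],r.get_state()["moment"])
E
```

```text
clock: 19.77
tcp_pos: [386.8, 169.7, 48.5]
eef_rot: [0.075, 0.703, -0.075, 0.703]
contact_force: [0.7, 1.8, 3.9]
opening: 9.4
clock: 20.02
tcp_pos: [386.9, 169.7, 46.7]
eef_rot: [0.075, 0.703, -0.075, 0.703]
contact_force: [1.0, 2.0, 4.6]
opening: 9.8
cm [0.07 0.03 0.01]
clock 20.025 tcp [386.9 169.7  46.7] F [1.   1.96 4.58] open 9.8 j [ 0.35 -0.35  2.18 -0.    1.31  0.57]
[[-0.     0.211  0.978]
 [-0.     0.978 -0.211]
 [-1.    -0.    -0.   ]]
n 200 z 4.4 std 1.28 slope deg along diag 1.3 across -1.8
[0.4657988  1.8440617  3.65568739] [-0.22125095  0.06867804  0.02493485]
```

```bash
python3 -m crank '[0.1,0,0,0,1,0,0,0,0,1,0,0,0,0,1,-0.3,0,0,0,1,-0.8,0,0,0,1,-1.5,0,0,0,1,-2.5,0,0,0,1,-2.5,0,0,0,1,-1.5,0,0,0,1,0,0,0,0,1]';python3 go.py 475 370 145
python3 - <<'E'
from bench import r
from slope import *
c=r.read_camera("scene"); im=cv2.cvtColor(c["pixels"],cv2.COLOR_RGB2BGR);np.savez("s12.npz",**c)
cv2.imwrite("pics/p12.png",cv2.resize(im[90:220,220:360],None,fx=5,fy=5,interpolation=cv2.INTER_CUBIC))
E
```

```text
clock: 21.32
tcp_pos: [387.2, 169.9, 137.7]
eef_rot: [0.075, 0.703, -0.075, 0.704]
contact_force: [0.0, -0.5, -1.2]
opening: 9.8
cm [-0.7  21.41  4.36]
clock 21.325 tcp [387.2 169.9 137.7] F [ 0.02 -0.47 -1.15] open 9.8 j [ 0.35 -0.42  2.08  0.    1.48  0.57]
[[ 0.002  0.211  0.978]
 [ 0.001  0.978 -0.211]
 [-1.     0.001  0.002]]
```

View pics/p12.png

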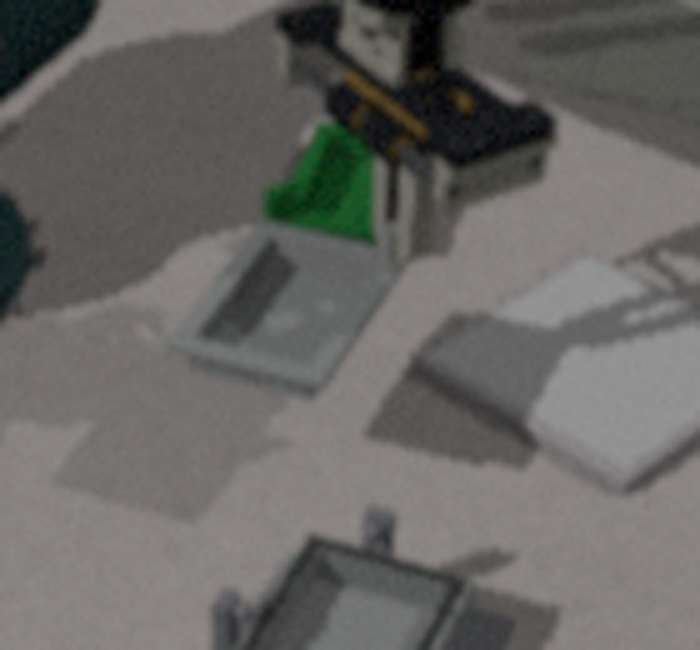

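```bash
python3 -m crank '[-0.4,1,0.2,0,1,-0.4,2,0.4,0,1,0,3,0.6,0,1,0,3.5,0.7,0,1,0,3.5,0.7,0,1,0,3.2,0.7,0,1,0,2.5,0.5,0,1,0,1.7,0.4,0,1,0,0.8,0.2,0,1,0,0.2,0,0,1]';python3 -m crank '[0,0,0,0,1,0,0,0,0,1]';python3 go.py 475 370 146
python3 - <<'E'
from bench import r
from slope import *
c=r.read_camera("scene"); im=cv2.cvtColor(c["pixels"],cv2.COLOR_RGB2BGR);np.savez("s13.npz",**c)
cv2.imwrite("pics/p13.png",cv2.resize(im[90:220,260:400],None,fx=5,fy=5,interpolation=cv2.INTER_CUBIC))
c=r.read_camera("top");np.savez("t13.npz",**c);cv2.imwrite("pics/t13.png",cv2.resize(cv2.cvtColor(c["pixels"],cv2.COLOR_RGB2BGR)[100:300,60:400],None,fx=2.2,fy=2.2))
E
```

```text
clock: 22.62
tcp_pos: [475.0, 369.7, 144.4]
eef_rot: [0.075, 0.703, -0.075, 0.703]
contact_force: [0.6, -0.1, 0.1]
opening: 9.3
clock: 22.88
tcp_pos: [474.9, 369.3, 144.9]
eef_rot: [0.075, 0.703, -0.075, 0.703]
contact_force: [-0.1, -0.1, -0.8]
opening: 9.7
cm [-0.11  0.07 -0.01]
clock 22.875 tcp [474.9 369.3 144.9] F [-0.12 -0.06 -0.78] open 9.7 j [ 0.62 -0.    1.72  0.    1.43  0.83]
[[ 0.     0.211  0.977]
 [ 0.     0.977 -0.211]
 [-1.     0.     0.   ]]
```

View pics/p13.png

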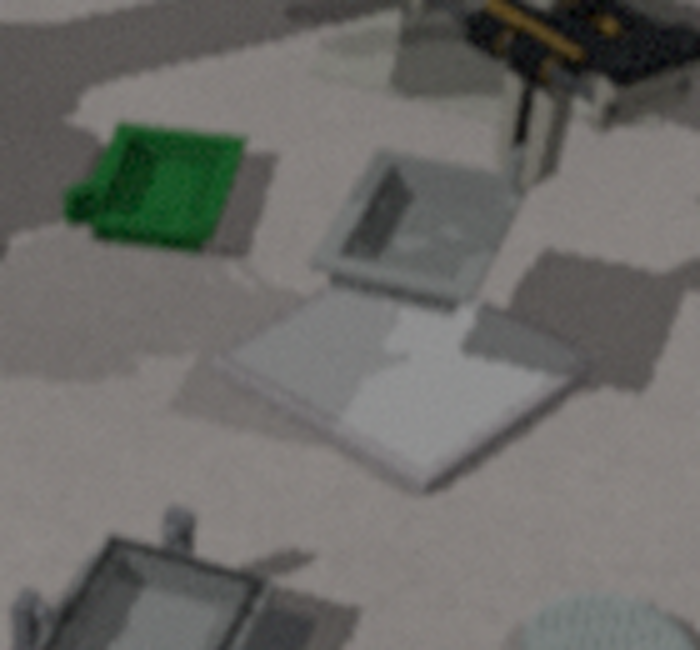

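View pics/t13.png

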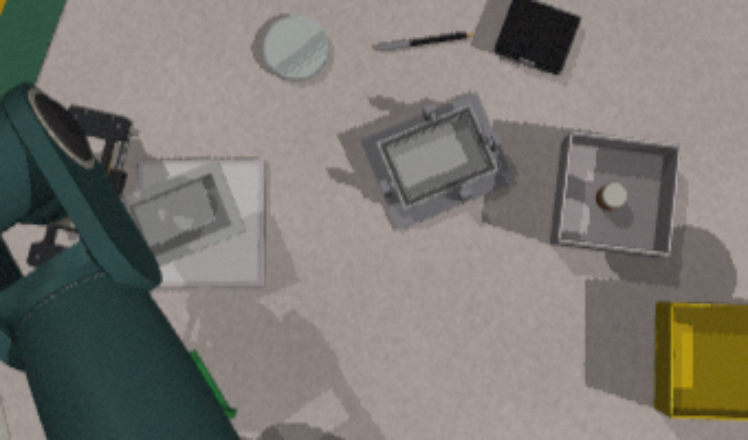

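```bash
python3 - <<'E'
from slope import *
c=dict(np.load("s13.npz"))
F=lambda x,y:(260+x/5,90+y/5)
slope(c,[F(*q) for q in [(420,205),(485,210),(450,270),(390,265)]])
slope(c,[F(*q) for q in [(400,360),(520,370),(420,470),(350,410)]])
t=dict(np.load("t13.npz"))
G=lambda x,y:(60+x/2.2,100+y/2.2)
for n,p,z in [("x,-y",(218,160),120),("-x,-y heel",(245,232),120)]: print(n,pt(t,*G(*p),plane=z))
from fitw import W
print("stack now? corner px pred", proj(t,W([550.2,-36.4,np.radians(23)],[[70,-90,8],[-70,90,8],[70,90,8],[-70,-90,8]])), proj(dict(np.load('top0.npz')),W([551.2,-39.8,np.radians(23)],[[70,-90,8]])))
p0=np.load("top0.npz")["pixels"][130:215,215:300].astype(float);print("top diff stack",abs(p0-t["pixels"][130:215,215:300]).mean())
E
python3 - <<'E'
import cv2,numpy as np
a=np.load("top0.npz")["pixels"];b=np.load("t13.npz")["pixels"]
f=lambda i:cv2.resize(cv2.cvtColor(i[130:215,210:310],cv2.COLOR_RGB2BGR),None,fx=4,fy=4,interpolation=cv2.INTER_CUBIC)
cv2.imwrite("pics/cmp.png",np.hstack([f(a),f(b)]))
E
```

```text
n 178 z 102.4 std 1.23 slope deg along diag 0.9 across -0.6
n 420 z 16.0 std 1.52 slope deg along diag 0.0 across 0.1
x,-y [530.62205317 242.93138353 120.        ]
-x,-y heel [438.28251848 205.19642669 120.        ]
stack now? corner px pred [[275.56935479 141.6984766 ]
 [239.25219454 204.41281882]
 [222.47231099 163.09523795]
 [292.7558929  182.5910363 ]] [[276.65177515 141.40033326]]
top diff stack 17.049457900807383
```

View pics/cmp.png

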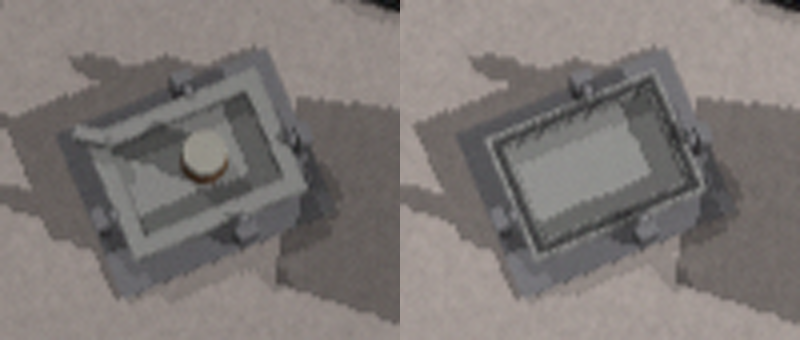

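The stack's outline is in the same place in both crops. The tray is level to about 1°, its centre is within about 5 mm of the pad centre, and its underside is about 83 mm above the face. I'll let it settle and check once more before handing in.

```bash
python3 -m crank '[0,0,0,0,1,0,0,0,0,1,0,0,0,0,1,0,0,0,0,1]' 60; python3 - <<'E'
from bench import r
from slope import *
c=r.read_camera("scene")
slope(c,[(260+x/5,90+y/5) for x,y in [(420,205),(485,210),(450,270),(390,265)]])
print(abs(r.get_state()["joint_vel"]).max()); print(r.close_job())
E
```

```text
clock: 23.48
tcp_pos: [475.0, 369.7, 144.7]
eef_rot: [0.075, 0.703, -0.075, 0.703]
contact_force: [0.8, -0.4, 0.6]
opening: 9.5
n 179 z 101.8 std 1.28 slope deg along diag 0.4 across -0.3
0.0014441016031117482
the job is handed in; nothing more can be done
None
```

The job is done and handed in at about 23.5 s, with the gripper still holding the tray at 60 N above the light pad.

- **Jar:** I lowered it into the metal reject box and let go just above the floor. Afterwards the pictures showed it standing upright inside.
- **Peel:** I took the tray by its tab and lifted the tab along an arc. The measured tilt went 4°, 9.7°, then 11.7°, and the opposite corner left last. The largest force I read was about 5 N. That included about 4 N sideways partway through, which I reduced by easing the sideways motion.
- **Levelling:** The tray came off tilted by about 11° and this interface can't tilt the tool. I lowered it onto a clear patch of bench, still gripped, until it sat flat, then carried it to the pad. The task didn't ask for that contact with the bench.
- **Last checks:**
  - The tray was within 1° of level.
  - Its centre was about 5 mm from the middle of the pad, and its underside about 83 mm above the face.
  - The arm was still.
  - The stack showed no visible shift between the first and last top views. I compared those two pictures by eye and did not measure it.
  - The slide box, pen and dish also looked unmoved in the last top view, and I didn't touch the yellow box or the green tray.
- **Disagreement:** The top and wrist cameras placed the stack about 3 mm apart in y. I used the wrist camera for both grasps. The pad and box positions came from the top camera, so they could be off by a similar amount.

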